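# Index the shoe jack one hole towards the tacks

### The arm

A 7-joint arm with a two-finger parallel gripper is mounted at the origin on the work surface. World frame = base frame: x ahead of the robot, y to its left, z up, the work surface at z = 0. Lengths are in m, angles in rad, forces in N, time in s.
With the tool pointing down it reaches from about 0.425 to 0.925 m from the base axis. Payload 6.8 kg.
Tool frame: the origin (TCP) lies midway between the tips of the shut fingers; the grasp point (between the pads) lies 19 mm behind it (grip_point_offset is the z of the grasp point in the tool frame, in m); z points along the fingers, y is the line along which they close (so a half turn about z gives the same grasp; the last joint's range is limited). The gripper opens to 85 mm and grips with 20 to 120 N. Pads are 22 mm wide; open, the fingers measure 114 mm over their backs; the gripper's body (76 mm by 85 mm) begins 54 mm behind the grasp point. The pads swing forward as they close: fully open they stand 13 mm farther back than shut.
Start: joints at [1.022, 0.477, 0.022, 1.555, -0.011, 1.109, -0.083], TCP at [0.288, -0.61, 0.231] pointing down, gripper open.
Joint ranges: [-2.96, 2.96], [-0.34, 2.1], [-1.41, 1.46], [0.24, 2.44], [-1.37, 4.51], [0.17, 1.92], [-2.96, 2.96]. Speed limits (rad/s): [2.39, 2.39, 3.14, 3.14, 3.14, 3.14, 3.14].

### API

Orientations are given as a rotation vector (axis times angle).
In Python, from bench import get_obs, grab_frame, calibration, hand_in, grip_point_offset gives the robot as it stands.
- The arm moves only by the shell command python3 -m pendant 'ROWS' [OPENING] [FORCE]. ROWS is a JSON object of lists of equal length, an entry for each row: "translation": the shift along the world's x, y, z in units of 25 mm (1.0 is 25 mm), a list of three; "delta_rot": the turn, a rotation vector about the world's x, y, z in units of 5 degrees (1.0 is 5 degrees), a list of three. In form: {"translation": [[dx, dy, dz], ...], "delta_rot": [[rx, ry, rz], ...]}. A call has 1 to 12 rows; each row is the pose to reach, as a shift and turn from the pose commanded when the call began; what a row does not reach only later rows make up. A row lasts 1/8 s, in which the tool goes at most 62.5 mm and 10.7 degrees, less where a joint would pass 70% of its speed; a pose out of reach is approached as far as the arm can. A call with a gripper value outside its range is refused whole. OPENING is the opening, from 0 (shut) to 1 (fully open), set as the call begins (- or left out, the last holds). The fingers move at their own pace and stop on an object; FORCE is the grip in N (left out, the last holds). Time passes only in rows, so rows that repeat a pose let the fingers close. It gives the time, the measured TCP pose, the force, the opening and the grip force at its end, in the units of the state.
- get_obs(): the state, without advancing time (a new reading comes with each control period).
- grab_frame(name): name is "side" or "top"; returns (picture, depth): 384x512x3 uint8, red, green, blue; 384x512 float32, m along the optical axis (not along the pixel's ray), 0 where there is no reading.
- calibration(name): a dict with "K" (3x3 intrinsics, pixels), "rvec" (rotation vector, rad) and "tvec" (3), from world to camera coordinates, as OpenCV has them. Camera axes: x right, y down, z forward; pixel columns grow to the right and rows downward; lengths in m; the calibration is good to about 2 mm. A picture is of the moment at which its call begins. calibration takes no time and is no camera call.
- hand_in(): hands the job in; it is judged then, once.
The state is a dict: "clock": time; "joints": joint angles; "qvel": joint speeds; "tau": joint torques, N m; "tcp_pos": TCP position; "orientation": TCP orientation; "contact_force": force on the tool from outside, world axes, zero at the start; "moment": the same for the moment, N m; "grip_width": finger opening in m; "gripper_force": force on a finger pad.
Only numpy, scipy, OpenCV 4.12 (cv2) and the standard library are available. Lean on these libraries where they do the work, as an engineer would, in place of code of your own. Each camera call takes 0.05 s, during which the arm holds its last target. There are 200 camera calls.

### The job

The toe of the shoe on the jack has to be tacked next, so turn it one hole towards the box of brass tacks: swing the orange clamp lever fully open, pull up the red plunger knob and turn the jack to the next hole on that side until the pin snaps fully home. Then swing the clamp lever fully shut again and let go, without shifting the tack box, polish tin, hammer or other shoe.

Things in the scene. Friction and masses are not known exactly. Their poses are not given: they have to be found in the camera images.
- jack: Bolted-down bench jack: green base 304 mm across, on it a steel index plate 280 mm across, top 30 mm up, with 8 holes 45 degrees apart on a 120 mm radius. Origin: on the vertical turning axis at bench height, z up. At the start the shoe's toe points along +x (roughly away from the robot), the plunger is on the +y side and the clamp lever's block at bearing -115 degrees.
- turntable (a joint): Angle of the turntable, rad: 0 at the start (pin in its hole), positive counter-clockwise from above. +0.785 = next hole to the left (toe swings to the jack's +y), -0.785 = next to the right; stops at +-1.75. Turning it takes 2 to 5 N at the knob with the clamp open, about 30 N with it shut. The seated pin has about 0.01 rad of play. The turntable is 200 mm across, top 46 mm up.
- shoe_toe (a point): Toe end of the purple shoe held sole up on the turntable, 178 mm from the jack's axis, 200 mm above the bench; goes round with the turntable. The shoe is 238 mm long, 78 mm wide at the ball (115 mm from the axis), 66 mm at the heel (60 mm behind the axis), and its body stands between 115 and 215 mm above the bench.
- plunger (a joint): Lift of the spring plunger (red knob and pin), m: 0 = pin fully home, 0.016 = pulled up to its stop. The 12 mm pin has a rounded end and clears the plate above 0.013; let go between holes it rides on the plate at 0.013 and snaps in by itself when pushed over a 14 mm hole. Spring: 6 N down at 0, 12.4 N at 0.016.
- knob_mid (a point): Centre of the red plunger knob, an upright cylinder 38 mm across, 40 mm high, 120 mm from the jack's axis, square to the shoe's length. Pin home: centre 100 mm above the bench; rises with the plunger, goes round with the turntable. Under it a 16 mm stem, then a 36 mm boss with its top 66 mm up. The shoe's side is about 85 mm away, towards the axis: most room is along the knob's path.
- clamp_lever (a joint): Angle of the orange clamp lever about its upright pivot, rad: 0 = fully clamped (stop; starts at 0 to 0.05), 1.25 = fully open (stop). Opens clockwise seen from above. The brake lets go at about 0.3. It stays where it is left; pushing the handle takes about 5 N.
- lever_pivot (a point): On the clamp lever's axis, on top of its block, 50 mm above the bench and 175 mm from the jack's axis. The lever's steel hub, 32 mm across, reaches 24 mm above this point.
- lever_grip (a point): On the centre line of the orange handle, 75 mm from the pivot, 72 mm above the bench; goes round with the lever. The handle is a round bar 16 to 19 mm thick, straight out from the hub, ending 101 mm from the pivot, free on both sides, with about 55 mm of air under it. It points along the jack's bearing -55 degrees when clamped, -127 when open.
- hole_start (a point): Mouth of the index hole (30 mm above the bench) that the pin is in at the start, at the jack's bearing 90 degrees.
- hole_left (a point): Mouth of the next hole to the left (counter-clockwise from above): the pin's place at turntable +0.785.
- hole_right (a point): Mouth of the next hole to the right (clockwise from above): the pin's place at turntable -0.785.
- tack_box_mid (a point): Centre of the clear plastic box of brass tacks, 115 x 85 x 34 mm, loose on the bench ahead of the jack, on its left or right (it changes places with the polish tin). The shoe is to be turned towards it: to the left if it lies on the jack's +y side, else to the right. Do not shift it.
- polish_tin_mid (a point): Centre of the round black polish tin, 94 mm across, 32 mm high, loose, on the other side from the tack box. Leave alone.
- hammer_grip (a point): On the wooden handle of the hammer lying on the bench to the left (260 mm long, up to 26 mm high). Leave alone.
- mate_shoe_mid (a point): Middle of the other purple shoe, standing upright on the bench to the right (238 mm long, 78 mm wide, 100 mm high); this point is 45 mm up. Leave alone.

How it is judged:
On the way, in this order (a step that is already met when the one before it is completed fails the run):
1. the clamp lever is swung open (value of joint clamp_lever above 1 rad), for 0.1 s.
2. the pin is pulled out and the jack turned off its first hole towards the tack box (((y of tack_box_mid in the frame of jack above 0 m and value of joint turntable above 0.15 rad) or (y of tack_box_mid in the frame of jack below 0 m and value of joint turntable below -0.15 rad))), for 0.05 s.
3. the pin has snapped fully home in the next hole on the tack box's side, with the clamp still open (((y of tack_box_mid in the frame of jack above 0 m and value of joint turntable between 0.745 and 0.825 rad) or (y of tack_box_mid in the frame of jack below 0 m and value of joint turntable between -0.825 and -0.745 rad)) and value of joint plunger below 0.003 m and value of joint clamp_lever above 0.8 rad), for 0.2 s.
At the end, for the whole second after the job is handed in: The turntable stands at the next hole on the tack box's side (within 0.04 rad of 0.785 rad left or right), the plunger's pin is fully home (lift under 3 mm), the clamp lever is shut (within 0.12 rad of its clamped stop) and the jack is at rest (((y of tack_box_mid in the frame of jack above 0 m and value of joint turntable between 0.745 and 0.825 rad) or (y of tack_box_mid in the frame of jack below 0 m and value of joint turntable between -0.825 and -0.745 rad)) and value of joint plunger below 0.003 m and value of joint clamp_lever below 0.12 rad and velocity of joint turntable between -0.05 and 0.05 rad/s); the robot touches nothing.
It fails at once if the tack box is shifted by more than 30 mm (distance of tack_box_mid from where it was at the start of the episode above 0.03 m).
It fails at once if the polish tin is shifted by more than 30 mm (distance of polish_tin_mid from where it was at the start of the episode above 0.03 m).
It fails at once if the hammer is shifted by more than 30 mm (distance of hammer_grip from where it was at the start of the episode above 0.03 m).
It fails at once if the other shoe is shifted by more than 30 mm (distance of mate_shoe_mid from where it was at the start of the episode above 0.03 m).
It also fails if it takes over 72 s, if anything falls off the work surface, if the arm or the gripper's body presses on something with over 40 N, if the wrist force passes 120 N, or if a joint passes its speed limit or range.

## Working session

There is one attempt and no reset: what is moved stays moved. The work goes in short steps, Python scripts to look and compute and a shell command to move; the robot and the scene stay as the last step left them, time stands still between calls to the robot, and variables do not carry over. Pictures are saved under pics/ and viewed, at most 10 in all, crops included, and the job is handed in when it is done.

```bash
mkdir -p pics
cat > h.py <<'E'
import numpy as np, cv2
from bench import *
def snap(n,f):
    p,d=grab_frame(n); np.savez(''+f,p=p,d=d); cv2.imwrite(f'pics/{f}.png',p[:,:,::-1]); return p,d
def w(n,u,v,z=None,d=None):
    c=calibration(n);K=np.array(c['K']);R=cv2.Rodrigues(np.array(c['rvec'],float))[0];t=np.array(c['tvec'],float).ravel()
    r=np.linalg.inv(K)@[u,v,1.]
    if d is not None: return R.T@(r*d-t)
    o=-R.T@t; q=R.T@r; return o+q*(z-o[2])/q[2]
E
python3 -c "
from h import *
for n in('top','side'):
    snap(n,n+'0'); c=calibration(n); R=cv2.Rodrigues(np.array(c['rvec'],float))[0]; print(n,-R.T@np.array(c['tvec'],float).ravel(),R[2])
o=get_obs();print(o['clock'],o['tcp_pos'],o['orientation'],grip_point_offset)"
```

```text
top [ 0.40989162 -0.05752932  1.61767087] [ 0.0938392  -0.00983516 -0.99553879]
side [-0.36004216 -1.26123567  0.9848174 ] [ 0.5276462   0.69708644 -0.48544822]
0.1 [ 0.28776473 -0.60999519  0.23040878] [-3.06402375e+00 -6.86500591e-01  7.78627183e-04] -0.0187
```

View pics/top0.png

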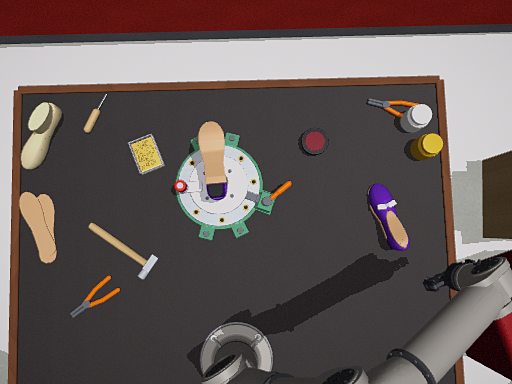

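View pics/side0.png

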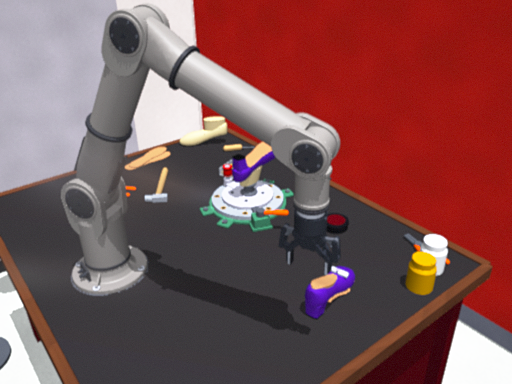

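The top view shows the tack box at (146,154), left of the jack; the tin is at (314,141), the knob at (180,186) and the lever runs from (268,203) to (290,183). So the turn is left, +0.785. The side view shows the knob at (228,170) and the lever at (270,212). Next I'll enlarge both.

```bash
python3 -c "
from h import *
a=cv2.imread('pics/top0.png')[110:250,165:305]; b=cv2.imread('pics/side0.png')[135:235,195:295]
cv2.imwrite('pics/c0.png',np.hstack([cv2.resize(a,(400,400),interpolation=2),cv2.resize(b,(400,400),interpolation=2)]))"
```

```text
(no output)
```

View pics/c0.png

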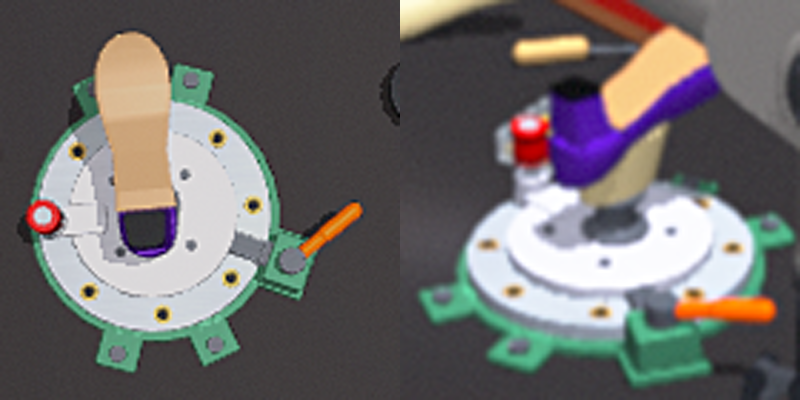

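The crops show the knob's cap at top-crop (44,215) and side-crop (531,122), the hub at (291,261) and (660,302), and the lever tip at (360,208) and (775,310). Six free holes are visible.

```bash
cat >> h.py <<'E'
def tri(a,b):
    P=[]
    for n in('top','side'):
        c=calibration(n);R=cv2.Rodrigues(np.array(c['rvec'],float))[0];P.append(np.array(c['K'])@np.c_[R,np.array(c['tvec'],float).ravel()])
    X=cv2.triangulatePoints(P[0],P[1],np.array(a,float),np.array(b,float)).ravel();return X[:3]/X[3]
T=lambda u,v:(165+u*.35,110+v*.35)
S=lambda u,v:(195+(u-400)*.25,135+v*.25)
E
python3 -c "
from h import *
from scipy.optimize import least_squares
np.set_printoptions(precision=4,suppress=True)
H=np.array([w('top',*T(*p),z=.03) for p in [(77,151),(217,138),(253,205),(231,278),(163,314),(89,291)]])[:,:2]
f=lambda q:(H-q[:2]-.12*np.c_[np.cos(q[2]+np.array([1,-1,-2,-3,-4,-5+0])*0+np.array(A)),np.sin(q[2]+np.array(A))]).ravel()
A=np.deg2rad([45,-45,-90,-135,180,135]); A=np.deg2rad([45,-45,-90,-135,-180,135])
r=least_squares(f,[H[:,0].mean(),H[:,1].mean(),0]);print('jack',r.x,np.rad2deg(r.x[2]),r.fun)
x,y,a=r.x
pt=lambda R,d:(np.array([x,y])+R*np.array([np.cos(a+np.deg2rad(d)),np.sin(a+np.deg2rad(d))]))
print('knob pred',pt(.12,90),'left',pt(.12,135),'pivot pred',pt(.175,-115))
print('knob cap',tri(T(44,215),S(531,122)));print('hub',tri(T(291,261),S(660,302)));print('tip',tri(T(360,208),S(775,310)))
e=lambda d:np.array([np.cos(a+np.deg2rad(d)),np.sin(a+np.deg2rad(d))])
p=pt(.175,-115);print('tip pred',p+.1*e(-55),'grip',p+.075*e(-55),'open grip',p+.075*e(-127),'open tip',p+.1*e(-127))
for n,u,v,z in[('box',146,154,.034),('tin',314,141,.032)]:print(n,w('top',u,v,z=z))
print('hammer',w('top',150,267,z=.02),w('top',95,228,z=.02))
"
```

```text
jack [0.589  0.0447 0.0693] 3.969090694586153 [ 0.0003  0.0001 -0.      0.0004 -0.0003  0.0002 -0.0003 -0.0003 -0.0001
 -0.0005  0.0005  0.0001]
knob pred [0.5807 0.1644] left [0.4985 0.1234] pivot pred [ 0.5262 -0.1187]
knob cap [0.5828 0.1612 0.1228]
hub [ 0.5264 -0.1176  0.0697]
tip [ 0.5871 -0.2008  0.0771]
tip pred [ 0.5891 -0.1964] grip [ 0.5734 -0.177 ] open grip [ 0.4854 -0.1816] open tip [ 0.4717 -0.2025]
box [0.7023 0.2921 0.034 ]
tin [ 0.7332 -0.2878  0.032 ]
hammer [0.3167 0.2838 0.02  ] [0.4537 0.4703 0.02  ]
```

Everything agrees: the knob is within 4 mm of prediction, and the hub and tip are within 5 mm. I shut the fingers and go to the back side of the lever handle.

```bash
python3 -m pendant '{"translation":[[1.5,2,0],[3,4,0],[4.5,6,0],[6,8,0],[7.5,10.5,0],[9,13,0],[10.5,15,-1],[12,17,-2],[12.8,18.4,-3.2],[12.8,18.4,-3.2],[12.8,18.4,-3.2],[12.8,18.4,-3.2]],"delta_rot":[[0,0,1.5],[0,0,3],[0,0,4.5],[0,0,6],[0,0,7.5],[0,0,9],[0,0,10.5],[0,0,12],[0,0,13],[0,0,13],[0,0,13],[0,0,13]]}' 0 40
python3 -c "
from h import *
print(np.round(get_obs()['joints'],2)); snap('side','side1')"  >/tmp/o; head -1 /tmp/o
python3 -c "
import numpy as np
p=np.array([.526,-.1185])
for th in (-51,-60,-70,-80,-90,-100,-110,-120,-123,-126):
    t=np.deg2rad(th);e=np.array([np.cos(t),np.sin(t)]);n=np.array([-e[1],e[0]]);s=.0145*abs(n[0])+.011*abs(n[1])
    print(th,np.round((p+.075*e+(.009+s)*n),4))"
```

```text
clock: 1.6
tcp_pos: [0.6076, -0.153, 0.152]
orientation: [2.219, 2.222, -0.001]
contact_force: [0.0, -0.8, -0.7]
grip_width: -0.0001
gripper_force: 0.0
[ 0.41  0.5  -0.36  1.73  0.21  0.94 -0.03]
-51 [ 0.5943 -0.1597]
-60 [ 0.5869 -0.1699]
-70 [ 0.5764 -0.18  ]
-80 [ 0.5638 -0.188 ]
-90 [ 0.5495 -0.1935]
-100 [ 0.5378 -0.1967]
-110 [ 0.5251 -0.198 ]
-120 [ 0.5119 -0.197 ]
-123 [ 0.5079 -0.1962]
-126 [ 0.5039 -0.1952]
```

```bash
python3 -m pendant '{"translation":[[0,0,-1.5],[0,0,-3],[0,0,-4],[0,0,-4],[-0.3,-0.2,-4],[-0.55,-0.4,-4],[-0.7,-0.6,-4],[-0.85,-0.8,-4],[-1.05,-1,-4],[-1.25,-1.2,-4],[-1.5,-1.36,-4],[-1.76,-1.52,-4]],"delta_rot":[[0,0,0],[0,0,0],[0,0,0],[0,0,0],[0,0,0],[0,0,0],[0,0,0],[0,0,0],[0,0,0],[0,0,0],[0,0,0],[0,0,0]]}'
```

```text
clock: 3.15
tcp_pos: [0.5644, -0.1883, 0.0515]
orientation: [2.215, 2.226, 0.002]
contact_force: [2.5, 2.9, 0.9]
grip_width: -0.0002
gripper_force: 2.0
```

```bash
python3 -m pendant '{"translation":[[-0.28,-0.12,0],[-0.57,-0.22,0],[-0.8,-0.29,0],[-1.04,-0.35,0],[-1.3,-0.38,0],[-1.55,-0.4,0],[-1.8,-0.39,0],[-2.08,-0.36,0],[-2.24,-0.33,0],[-2.3,-0.31,0],[-2.3,-0.31,0]],"delta_rot":[[0,0,0],[0,0,0],[0,0,0],[0,0,0],[0,0,0],[0,0,0],[0,0,0],[0,0,0],[0,0,0],[0,0,0],[0,0,0]]}'
python3 -c "
from h import *
p,d=snap('top','top1')
cv2.imwrite('pics/c1.png',cv2.resize(cv2.imread('pics/top1.png')[110:250,165:305],(500,500),interpolation=2))"
```

```text
clock: 4.53
tcp_pos: [0.5062, -0.1967, 0.0513]
orientation: [2.217, 2.226, -0.001]
contact_force: [2.9, 0.3, -0.5]
grip_width: -0.0
gripper_force: 1.5
```

View pics/c1.png

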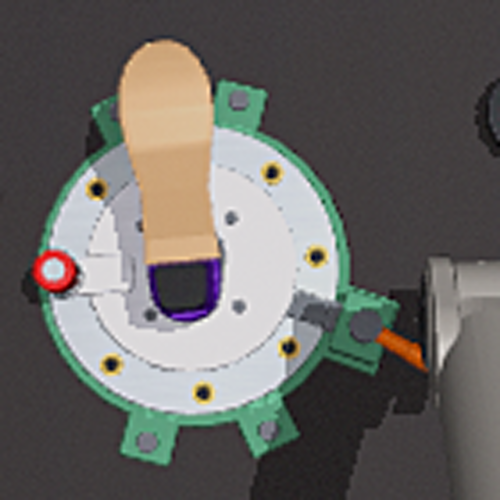

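The crop shows the handle from (375,335) to (425,370), a bearing of about -125°, so the lever is essentially open. I push a little further to make sure of the stop, then back off and go up.

```bash
python3 -m pendant '{"translation":[[-0.15,0.05,0],[-0.3,0.1,0],[-0.4,0.15,0],[-0.4,0.15,0]],"delta_rot":[[0,0,0],[0,0,0],[0,0,0],[0,0,0]]}'
```

```text
clock: 5.08
tcp_pos: [0.5038, -0.1955, 0.053]
orientation: [2.208, 2.216, 0.012]
contact_force: [19.1, -8.3, -10.5]
grip_width: -0.0005
gripper_force: 10.6
```

```bash
python3 -m pendant '{"translation":[[0.8,0.2,0],[1.2,0.2,1],[1.2,0.2,3],[1.2,0.2,5],[1.2,0.2,7],[1.2,0.2,9.2],[1.8,2.5,9.2],[2.4,5,9.2],[3,7.5,9.2],[3.4,10,9.2],[3.4,12.5,9.2],[3.4,14.2,9.2]],"delta_rot":[[0,0,0],[0,0,0],[0,0,0],[0,0,0],[0,0,0],[0,0,0],[0,0,0.2],[0,0,0.4],[0,0,0.6],[0,0,0.8],[0,0,0.8],[0,0,0.8]]}'
python3 -m pendant '{"translation":[[0,0,0],[0,0,0],[0,0,-1],[0,0,-2],[0,0,-3],[0,0,-4],[0,0,-4.4],[0,0,-4.4]],"delta_rot":[[0,0,0],[0,0,0],[0,0,0],[0,0,0],[0,0,0],[0,0,0],[0,0,0],[0,0,0]]}' 1
python3 -c "
from h import *
snap('top','top2');snap('side','side2')
a=cv2.imread('pics/top2.png')[110:250,130:270]; b=cv2.imread('pics/side2.png')[95:235,185:325]
cv2.imwrite('pics/c2.png',np.hstack([cv2.resize(a,(400,400),interpolation=2),cv2.resize(b,(400,400),interpolation=2)]))"
```

```text
clock: 6.58
tcp_pos: [0.5794, 0.1648, 0.2802]
orientation: [-2.134, -2.303, 0.005]
contact_force: [0.4, -0.0, -0.3]
grip_width: 0.0
gripper_force: 0.0
clock: 7.58
tcp_pos: [0.5813, 0.161, 0.1709]
orientation: [-2.139, -2.3, 0.003]
contact_force: [-0.1, 0.6, 0.3]
grip_width: 0.0855
gripper_force: 0.0
```

View pics/c2.png

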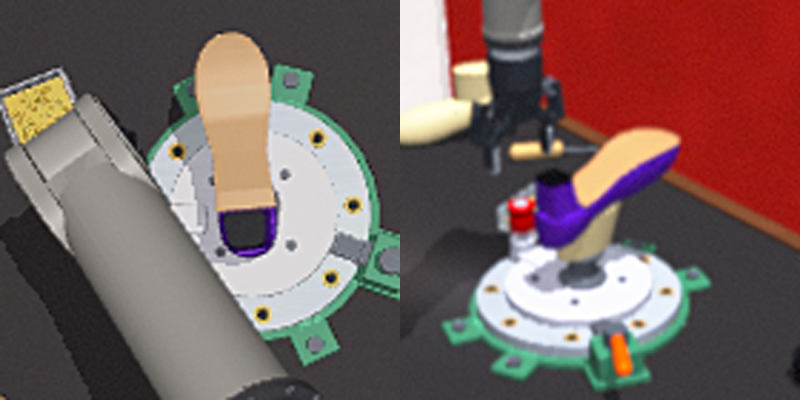

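The lever is open in the side crop (620,350), and the gripper hangs above the knob, clear of the shoe. I descend and grip.

```bash
python3 -m pendant '{"translation":[[0,0,-1],[0,0,-2],[0,0,-3],[0,0,-3.5],[0,0,-3.5]],"delta_rot":[[0,0,0],[0,0,0],[0,0,0],[0,0,0],[0,0,0]]}' 1
python3 -m pendant '{"translation":[[0,0,0],[0,0,0],[0,0,0],[0,0,0],[0,0,0],[0,0,0]],"delta_rot":[[0,0,0],[0,0,0],[0,0,0],[0,0,0],[0,0,0],[0,0,0]]}' 0 60
```

```text
clock: 8.3
tcp_pos: [0.5815, 0.1625, 0.0838]
orientation: [-2.137, -2.302, 0.001]
contact_force: [0.8, -0.2, -0.2]
grip_width: 0.0853
gripper_force: 0.0
clock: 9.05
tcp_pos: [0.582, 0.1626, 0.0848]
orientation: [2.138, 2.301, 0.002]
contact_force: [-2.2, -0.6, 6.2]
grip_width: 0.037
gripper_force: 59.6
```

```bash
python3 -m pendant '{"translation":[[0,0,0.2],[0,0,0.4],[0,0,0.6],[0,0,0.6],[0,0,0.6]],"delta_rot":[[0,0,0],[0,0,0],[0,0,0],[0,0,0],[0,0,0]]}'
```

```text
clock: 9.68
tcp_pos: [0.5812, 0.1626, 0.0984]
orientation: [-2.137, -2.302, 0.001]
contact_force: [2.5, 2.2, -13.5]
grip_width: 0.0366
gripper_force: 61.4
```

```bash
python3 -m pendant '{"translation":[[0,0,0.05],[0,0,0.06],[-0.2,-0.02,0.06],[-0.42,-0.05,0.06],[-0.62,-0.09,0.06],[-0.83,-0.13,0.06],[-1.03,-0.19,0.06],[-1.23,-0.25,0.06],[-1.42,-0.33,0.06],[-1.62,-0.4,0.06],[-1.62,-0.4,0.06]],"delta_rot":[[0,0,0],[0,0,0],[0,0,0.5],[0,0,1],[0,0,1.5],[0,0,2],[0,0,2.5],[0,0,3],[0,0,3.5],[0,0,4],[0,0,4]]}'
```

```text
clock: 11.05
tcp_pos: [0.5407, 0.1524, 0.1004]
orientation: [1.703, 2.64, -0.0]
contact_force: [3.2, 3.0, -13.7]
grip_width: 0.0371
gripper_force: 61.6
```

```bash
python3 -c "
from h import *
snap('top','top3');snap('side','side3')
a=cv2.imread('pics/top3.png')[110:250,130:270]; b=cv2.imread('pics/side3.png')[115:215,185:285]
cv2.imwrite('pics/c3.png',np.hstack([cv2.resize(a,(400,400),interpolation=2),cv2.resize(b,(400,400),interpolation=2)]))"
```

```text
(no output)
```

View pics/c3.png

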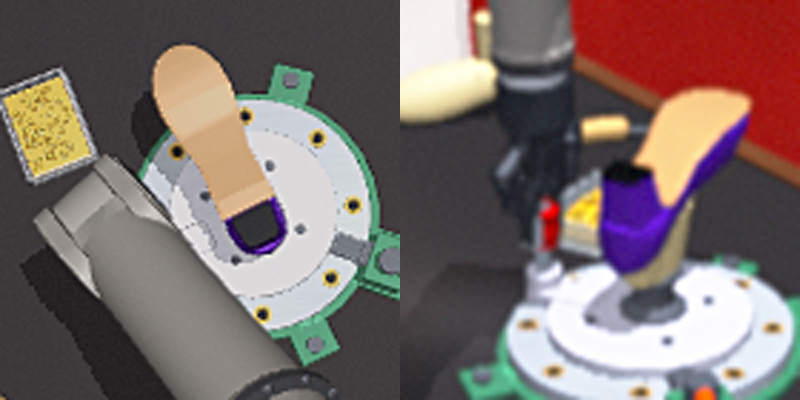

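The shoe has turned by about 20° to the left (toe at crop (185,60)), with the knob still in the fingers. I go on to 32° gripped, then ease the fingers so the pin rides on the plate.

```bash
python3 -m pendant '{"translation":[[-0.19,-0.09,0],[-0.38,-0.19,0],[-0.55,-0.3,0],[-0.73,-0.41,0],[-0.87,-0.5,0],[-0.87,-0.5,0]],"delta_rot":[[0,0,0.5],[0,0,1],[0,0,1.5],[0,0,2],[0,0,2.4],[0,0,2.4]]}'
python3 -m pendant '{"translation":[[0,0,0],[0,0,0],[0,0,0],[0,0,-0.2],[0,0,-0.4],[0,0,-0.4]],"delta_rot":[[0,0,0],[0,0,0],[0,0,0],[0,0,0],[0,0,0],[0,0,0]]}' 0.56
```

```text
clock: 11.9
tcp_pos: [0.5195, 0.14, 0.1005]
orientation: [1.419, 2.802, 0.0]
contact_force: [3.9, 3.3, -13.3]
grip_width: 0.0364
gripper_force: 61.7
clock: 12.65
tcp_pos: [0.5188, 0.1398, 0.0897]
orientation: [-1.42, -2.801, 0.001]
contact_force: [-0.2, 0.1, -0.6]
grip_width: 0.0479
gripper_force: 0.0
```

```bash
python3 -m pendant '{"translation":[[-0.13,-0.1,0],[-0.26,-0.21,0],[-0.39,-0.32,0],[-0.51,-0.43,0],[-0.63,-0.55,0],[-0.75,-0.67,0],[-0.8,-0.73,0],[-0.86,-0.8,0],[-0.91,-0.86,0],[-0.96,-0.93,0],[-0.96,-0.93,0],[-0.96,-0.93,0]],"delta_rot":[[0,0,0.4],[0,0,0.8],[0,0,1.2],[0,0,1.6],[0,0,2],[0,0,2.4],[0,0,2.6],[0,0,2.8],[0,0,3],[0,0,3.2],[0,0,3.2],[0,0,3.2]]}'
```

```text
clock: 14.15
tcp_pos: [0.4965, 0.118, 0.0906]
orientation: [1.014, 2.972, 0.005]
contact_force: [5.4, 4.7, -3.7]
grip_width: 0.0479
gripper_force: 3.2
```

```bash
python3 -c "
from h import *
snap('top','top4');snap('side','side4')
a=cv2.imread('pics/top4.png')[110:250,130:270]; b=cv2.imread('pics/side4.png')[115:215,185:285]
cv2.imwrite('pics/c4.png',np.hstack([cv2.resize(a,(400,400),interpolation=2),cv2.resize(b,(400,400),interpolation=2)]))"
```

```text
(no output)
```

View pics/c4.png

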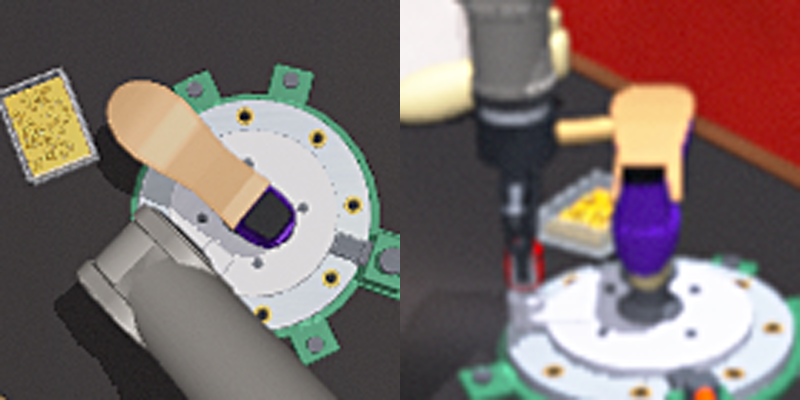

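The shoe has turned about 45° (the vector from heel (268,217) to toe (130,100) is about 45° from its start). I push slightly more to see whether the pin resists, meaning it is seated.

```bash
python3 -m pendant '{"translation":[[-0.05,-0.06,0],[-0.1,-0.11,0],[-0.1,-0.11,0]],"delta_rot":[[0,0,0.1],[0,0,0.2],[0,0,0.2]]}'; python3 -c "
from h import *
T3=lambda u,v:(130+u*.35,110+v*.35)
p,d=snap('top','top5')
def ang(f,box):
    p=np.load(f)['p'] if isinstance(f,str) else f
    h=cv2.cvtColor(p,cv2.COLOR_RGB2HSV); r=p[...,0].astype(int);g=p[...,1].astype(int);b=p[...,2].astype(int)
    m=(r-b>40)&(r>140)&(g<215)&(r-g>15); x0,x1,y0,y1=box; k=np.zeros_like(m);k[y0:y1,x0:x1]=m[y0:y1,x0:x1]
    n,l,s,c=cv2.connectedComponentsWithStats(k.astype(np.uint8)); i=1+s[1:,4].argmax(); v,u=np.nonzero(l==i)
    P=np.array([w('top',a,e,z=.2)[:2] for a,e in zip(u,v)]); P-=P.mean(0); q=np.linalg.svd(P,full_matrices=0)[2][0]; return len(u),np.rad2deg(np.arctan2(q[1],q[0]))%180
bx=(160,240,115,200)
for f in('top0.npz','top3.npz','top4.npz','top5.npz'): print(ang(f,bx))"
```

```text
clock: 14.62
tcp_pos: [0.4963, 0.1177, 0.0913]
orientation: [0.986, 2.978, 0.014]
contact_force: [10.5, 11.0, -10.8]
grip_width: 0.0477
gripper_force: 7.6
(1338, np.float64(4.786085082413678))
(1370, np.float64(24.368637646749505))Traceback (most recent call last):
  File "<string>", line 12, in <module>
    for f in('top0.npz','top3.npz','top4.npz','top5.npz'): print(ang(f,bx))
                                                                                                     ~~~^^^^^^
  File "<string>", line 10, in ang
    P=np.array([w('top',a,e,z=.2)[:2] for a,e in zip(u,v)]); P-=P.mean(0); q=np.linalg.svd(P,full_matrices=0)[2][0]; return len(u),np.rad2deg(np.arctan2(q[1],q[0]))%180
                ~^^^^^^^^^^^^^^^^
  File "h.py", line 6, in w
    c=calibration(n);K=np.array(c['K']);R=cv2.Rodrigues(np.array(c['rvec'],float))[0];t=np.array(c['tvec'],float).ravel()
ValueError: time passes only in moves, steps and waits
```

The knob no longer moves and resists with 15 N, so the pin is seated. I back off, open, rise and go to the lever's far side.

```bash
python3 -m pendant '{"translation":[[0.13,0.16,0],[0.26,0.31,0],[0.26,0.31,0],[0.26,0.31,0]],"delta_rot":[[0,0,-0.4],[0,0,-0.8],[0,0,-0.8],[0,0,-0.8]]}' 1
python3 -m pendant '{"translation":[[0,0,1],[0,0,3],[0,0,5],[0,0,7],[0,0,8],[-0.6,-2,8],[-1.1,-4,8],[-1.6,-6,8],[-2.1,-8,8],[-2.2,-10,8],[-2.2,-11,8],[-2.2,-11,8]],"delta_rot":[[0,0,0],[0,0,0],[0,0,0],[0,0,0],[0,0,0],[0,0,-1.5],[0,0,-3],[0,0,-4.5],[0,0,-6],[0,0,-7.5],[0,0,-9],[0,0,-9.8]]}'
python3 -c "
from h import *
snap('top','top6');snap('side','side6')
a=cv2.imread('pics/top6.png')[110:250,150:290]; b=cv2.imread('pics/side6.png')[125:225,185:285]
cv2.imwrite('pics/c6.png',np.hstack([cv2.resize(a,(400,400),interpolation=2),cv2.resize(b,(400,400),interpolation=2)]))"
```

```text
clock: 15.18
tcp_pos: [0.4989, 0.1214, 0.0902]
orientation: [-1.093, -2.945, 0.001]
contact_force: [-0.8, -0.3, 0.8]
grip_width: 0.0854
gripper_force: 0.0
clock: 16.68
tcp_pos: [0.4433, -0.1558, 0.29]
orientation: [-2.224, -2.218, 0.001]
contact_force: [-0.4, 1.6, -0.2]
grip_width: 0.0855
gripper_force: 0.0
```

View pics/c6.png

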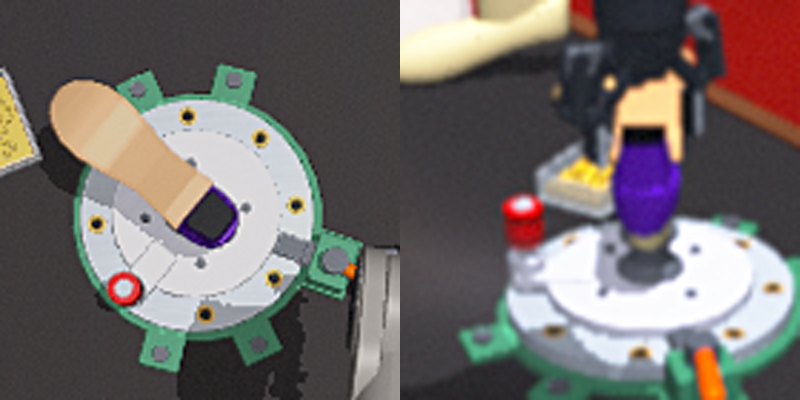

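The knob cap is at top-crop (124,288) and side-crop (523,204). I check its height and place, and work out the closing path.

```bash
python3 -c "
from h import *
print(tri((193.4,210.8),(215.75,176)), 'want xy .4985 .1234; start cap z measured .1228')
p=np.array([.526,-.1185]);c=np.array([.4443,-.155])
for th in (-123,-115,-105,-95,-85,-75,-65,-58,-51,-48):
    t=np.deg2rad(th);e=np.array([np.cos(t),np.sin(t)]);n=np.array([-e[1],e[0]]);s=.0145*abs(n[0])+.011*abs(n[1])
    q=p+.075*e-(.009+s)*n;print(th,np.round(q,3),np.round((q-c)/.025,2))"
```

```text
[0.49895572 0.12102959 0.12072634] want xy .4985 .1234; start cap z measured .1228
-123 [ 0.462 -0.167] [ 0.72 -0.46]
-115 [ 0.47  -0.175] [ 1.03 -0.81]
-105 [ 0.482 -0.184] [ 1.49 -1.17]
-95 [ 0.495 -0.191] [ 2.03 -1.44]
-85 [ 0.508 -0.195] [ 2.56 -1.61]
-75 [ 0.52  -0.198] [ 3.05 -1.71]
-65 [ 0.533 -0.198] [ 3.56 -1.71]
-58 [ 0.543 -0.196] [ 3.94 -1.66]
-51 [ 0.552 -0.194] [ 4.31 -1.56]
-48 [ 0.556 -0.192] [ 4.47 -1.5 ]
```

The pin is home. I shut the fingers, descend and push the lever shut.

```bash
python3 -m pendant '{"translation":[[0,0,0],[0,0,0],[0,0,-1],[0,0,-3],[0,0,-5],[0,0,-7],[0,0,-9],[0,0,-9.5],[0,0,-9.5],[0.4,-0.3,-9.5],[0.7,-0.5,-9.5],[0.85,-0.7,-9.5]],"delta_rot":[[0,0,0],[0,0,0],[0,0,0],[0,0,0],[0,0,0],[0,0,0],[0,0,0],[0,0,0],[0,0,0],[0,0,0],[0,0,0],[0,0,0]]}' 0 40
python3 -m pendant '{"translation":[[0.2,-0.2,0],[0.4,-0.35,0],[0.65,-0.5,0],[0.9,-0.65,0],[1.2,-0.78,0],[1.45,-0.86,0],[1.7,-0.95,0],[1.95,-1,0],[2.2,-1.05,0],[2.45,-1.05,0],[2.7,-1.05,0],[2.7,-1.05,0]],"delta_rot":[[0,0,0],[0,0,0],[0,0,0],[0,0,0],[0,0,0],[0,0,0],[0,0,0],[0,0,0],[0,0,0],[0,0,0],[0,0,0],[0,0,0]]}'
```

```text
clock: 18.27
tcp_pos: [0.4664, -0.1707, 0.0537]
orientation: [2.216, 2.226, 0.001]
contact_force: [-2.3, 4.0, 1.7]
grip_width: -0.0
gripper_force: 2.1
clock: 19.77
tcp_pos: [0.533, -0.1978, 0.0525]
orientation: [2.217, 2.226, -0.001]
contact_force: [-1.8, -0.1, -1.7]
grip_width: 0.0001
gripper_force: 1.0
```

```bash
python3 -m pendant '{"translation":[[0.2,0.05,0],[0.39,0.1,0],[0.57,0.15,0],[0.76,0.2,0],[0.84,0.24,0],[0.92,0.28,0],[0.92,0.28,0]],"delta_rot":[[0,0,0],[0,0,0],[0,0,0],[0,0,0],[0,0,0],[0,0,0],[0,0,0]]}'
```

```text
clock: 20.65
tcp_pos: [0.5541, -0.1905, 0.0522]
orientation: [-2.215, -2.224, 0.005]
contact_force: [-7.9, -0.2, 0.4]
grip_width: -0.0004
gripper_force: 3.1
```

```bash
python3 -m pendant '{"translation":[[0.1,0.06,0],[0.2,0.12,0],[0.3,0.2,0],[0.3,0.2,0]],"delta_rot":[[0,0,0],[0,0,0],[0,0,0],[0,0,0]]}'
```

```text
clock: 21.15
tcp_pos: [0.5549, -0.1899, 0.0515]
orientation: [-2.216, -2.215, 0.025]
contact_force: [-26.1, -7.8, 15.0]
grip_width: -0.0001
gripper_force: 12.6
```

The lever is at its stop (27 N with no further motion). I back off, rise clear and check.

```bash
python3 -m pendant '{"translation":[[-0.6,-0.4,0],[-1.2,-0.8,0],[-1.4,-1,0],[-1.4,-1,1.5],[-1.4,-1,3.5],[-1.4,-1,5.5],[-1.4,-1,7.5],[-1.8,-3,8],[-2,-5,8],[-2.2,-6,8],[-2.2,-6,8],[-2.2,-6,8]],"delta_rot":[[0,0,0],[0,0,0],[0,0,0],[0,0,0],[0,0,0],[0,0,0],[0,0,0],[0,0,0],[0,0,0],[0,0,0],[0,0,0],[0,0,0]]}'
python3 -c "
from h import *
snap('top','top7');snap('side','side7')
a=cv2.imread('pics/top7.png')[110:250,165:305]; b=cv2.imread('pics/side7.png')[125:225,185:285]
cv2.imwrite('pics/c7.png',np.hstack([cv2.resize(a,(400,400),interpolation=2),cv2.resize(b,(400,400),interpolation=2)]))"
```

```text
clock: 22.65
tcp_pos: [0.5093, -0.3336, 0.2529]
orientation: [2.215, 2.228, 0.002]
contact_force: [-0.0, 0.6, 0.6]
grip_width: -0.0001
gripper_force: 0.0
```

View pics/c7.png

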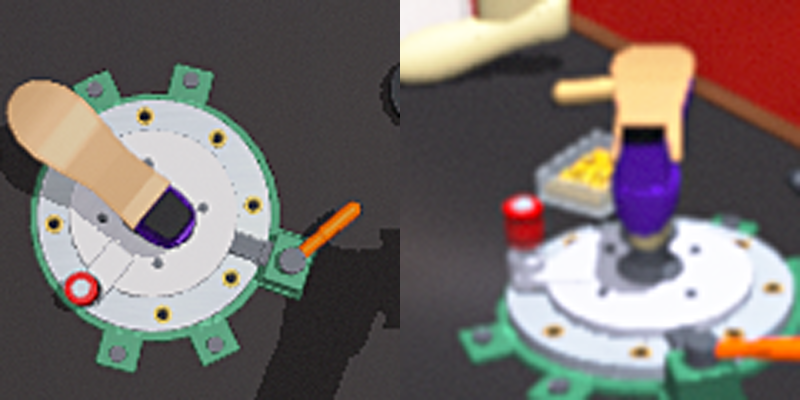

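The lever tip is back at (360,208), the same as at the start, so the clamp is shut. The knob is low at (82,288) and the arm is clear.

```bash
python3 -c "
from bench import *
print(hand_in())"
```

```text
the job is handed in; nothing more can be done
None
```

I turned the jack one hole left, towards the tack box, with the pin snapped home, the clamp lever shut and the arm clear, and handed the job in at about 23 s; the hand-in gave no verdict.

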